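# Brake lever check on a stock trolley handle

### The job

Check the red brake lever of the trolley handle: with the outside of your fingers, not by pinching it, press the lever gently in towards the black grip until it meets its stop, short of the grip, and keep it there for two seconds. Then follow it back out slowly instead of letting it snap, and leave it at rest. Do not touch the handlebar or its grip, and leave the loose pipe fittings where they are.

Things in the scene. Friction and masses are not known exactly. Their poses are not given: they have to be found in the camera images.
- stand: Fixed blue steel inspection stand: base plate 130 x 320 x 12 mm, origin at the centre of its underside on the bench. Two blue posts 30 mm square at y = +135 and -135 mm carry the handlebar, which runs along this body's y axis. The lever is on the -x side of the bar and is pressed towards +x. x, y, z are the stand's own axes, z up.
- bar: Fixed handlebar, 340 mm long along its own y, origin on its axis at mid length, 150 mm above the bench. Steel tube 25 mm in diameter with a black rubber grip 35 mm in diameter from y = -118 to +72 mm; a block 34 x 32 x 36 mm round the bar at each post; black lever clamp 38 x 30 x 34 mm at y = +92 mm, whose two lugs reach out to x = -48 mm and hold the lever's pivot. Nothing on it stands higher than 168 mm above the bench. Same axes as the stand. Not to be touched.
- brake_lever (a joint): Brake lever hinge, upright axis, rad. 0 = at rest, out from the bar at 0.42 rad to it; grows as the lever is pressed in; hard stop at 0.36, where the lever is nearly parallel to the bar and still leaves a gap of about 20 mm to the grip. A spring returns it: pressed at press_point it takes about 2.5 N to start and about 5.5 N to reach the stop. It snaps back fast if let go.
- blade: The red lever blade, level, 150 mm long, 10 mm thick, 18 mm tall, its mid height 150 mm above the bench, with a ball 22 mm in diameter at its free end. Origin on the pivot axis, which lies at x = -37, y = +92 mm in the bar's frame. It runs along its own -y axis; its own +x is the way it is pressed (towards the grip), its own -x face is the one to press. Turns with the joint; z up. Below it is 128 mm of free height over the base plate.
- press_point (a point): Good place to press: on the outer (-x) face of the blade, mid height, 110 mm from the pivot. Same axes as the blade, moves with it.
- lever_tip (a point): Centre of the ball at the lever's free end, 155 mm from the pivot.
- elbow: Loose galvanised pipe elbow lying on the bench near the stand, two legs 42 mm long along its +x and +y, 42 mm high, about 220 g. Origin under the corner, on the bench. Leave alone.
- tee: Loose galvanised pipe tee lying on the bench near the stand, 84 mm along its x with a 42 mm branch along +y, 42 mm high, about 300 g. Origin under the middle, on the bench. Leave alone.
- coupling: Loose dark steel pipe coupling standing on the bench near the stand, 48 mm in diameter, 45 mm high, 200 g. Origin at the centre of its underside. Leave alone.

How it is judged:
On the way, in this order (a step that is already met when the one before it is completed fails the run):
1. the fingers press the lever in to its stop and keep it there (value of joint brake_lever above 0.335 rad and contact force between the fingers and blade above 1 N), for 1.5 s.
2. the lever has been let back out to rest (value of joint brake_lever below 0.03 rad), for 0.2 s.
At the end, for the whole second after the job is handed in: After having been held at its stop (joint above 0.335 rad) by the fingers for 1.5 s without a break, the lever is back at rest (below 0.03 rad), and the three fittings lie still within 15 mm of where they were (value of joint brake_lever below 0.03 rad and distance of each of elbow, tee, coupling from where it was at the start of the episode below 0.015 m and linear speed of each of elbow, tee, coupling below 0.02 m/s); the robot touches nothing.
It fails at once if the lever is slammed in or let snap back (faster than 2.5 rad/s) (velocity of joint brake_lever above 2.5 rad/s or velocity of joint brake_lever below -2.5 rad/s).
It fails at once if the lever is forced (over 45 N) (contact force between the fingers and blade above 45 N).
It fails at once if the lever is pinched between the fingers, or pressed with the arm or gripper body instead of the fingers ((contact force between the fingers and blade above 1 N and x of the grasp point in the frame of blade above -0.004 m) or contact force between the arm and blade above 2 N).
It fails at once if the handlebar is touched (contact force between any of the fingers, the arm and bar above 2 N).
It fails at once if a loose fitting is disturbed or lifted (distance of any of elbow, tee, coupling from where it was at the start of the episode above 0.015 m).
It also fails if it takes over 51 s, if anything falls off the work surface, if the arm or the gripper's body presses on something with over 40 N, if the wrist force passes 120 N, or if a joint passes its speed limit or range.

### The arm

A 6-joint arm with a two-finger parallel gripper is mounted at the origin on the work surface. World frame = base frame: x ahead of the robot, y to its left, z up, the work surface at z = 0. Lengths are in m, angles in rad, forces in N, time in s.
With the tool pointing down it reaches from about 0.375 to 0.975 m from the base axis. Payload 3.8 kg.
Tool frame: the origin (TCP) lies midway between the tips of the shut fingers; the grasp point (between the pads) lies 19 mm behind it; z points along the fingers, y is the line along which they close (so a half turn about z gives the same grasp; the last joint's range is limited). The gripper opens to 85 mm and grips with 20 to 120 N. Pads are 22 mm wide; open, the fingers measure 114 mm over their backs; the gripper's body (76 mm by 85 mm) begins 54 mm behind the grasp point. The pads swing forward as they close: fully open they stand 13 mm farther back than shut.
Start: joints at [1.197, 0.264, 1.604, -0, 1.274, -0.037], TCP at [0.223, 0.637, 0.231] pointing down, gripper open.
Joint ranges: [-2.63, 2.63], [-0.94, 2.18], [0.31, 2.57], [-1.31, 4.45], [0, 2.66], [-2.55, 2.55]. Speed limits (rad/s): [2.57, 2.57, 3.14, 3.14, 3.14, 3.14].

### API

Orientations are given as a rotation vector (axis times angle).
In Python, from workcell import bot, imaging gives the robot as it stands.
- The arm moves only by the tool step_arm, never from a script. Its argument "series" is a list of rows, each an object of numbers: "grip": the closure, from -1 (fully open) to 1 (shut); "x", "y", "z": the shift along the tool's x, y, z normalised to -1 to 1, where 1 is 500 mm; "ax", "ay", "az": the turn, a rotation vector about the tool's x, y, z normalised to -1 to 1, where 1 is 30 degrees. A call has 1 to 12 rows; each row is the pose to reach, as a shift and turn from the pose commanded when the call began, along the tool's axes at that moment; what a row does not reach only later rows make up. A row lasts 1/10 s, in which the tool goes at most 50 mm and 8.59 degrees, less where a joint would pass 70% of its speed; a pose out of reach is approached as far as the arm can. A call with a number of a shift or a turn outside -1 to 1 is refused whole. A call with a gripper value outside its range is refused whole. The fingers move at their own pace and stop on an object; "force" is the grip in N (left out, the last holds). Time passes only in rows, so rows that repeat a pose let the fingers close. It gives the time, the measured TCP pose, the force, the opening and the grip force at its end, in the units of the state.
- bot.read_state(): the state, without advancing time (a new reading comes with each control period).
- imaging.read_camera(name): name is "scene" or "top" or "wrist"; returns a dict with "img" (420x560x3 uint8, red, green, blue), "fx", "fy", "cx", "cy" (pixels), "R" (3x3) and "t" (3): a world point X has camera coordinates R X + t. Camera axes: x right, y down, z forward; pixel columns grow to the right and rows downward; lengths in m; the calibration is good to about 2 mm. A picture is of the moment at which its call begins. There is no depth.
- bot.finish_job(): hands the job in; it is judged then, once.
The state is a dict: "time": time; "q": joint angles; "joint_vel": joint speeds; "joint_torque": joint torques, N m; "tool_pos": TCP position; "tcp_rot": TCP orientation; "wrist_force": force on the tool from outside, world axes, zero at the start; "torque": the same for the moment, N m; "width": opening from 0.0 (shut) to 1.0 (fully open); "grip_force": force on a finger pad.
Only numpy, scipy, OpenCV 4.12 (cv2) and the standard library are available. Lean on these libraries where they do the work, as an engineer would, in place of code of your own. Each camera call takes 0.05 s, during which the arm holds its last target. There are 200 camera calls.

## Working session

There is one attempt and no reset: what is moved stays moved. The work goes in short steps, Python scripts to look and compute and a tool call to move; the robot and the scene stay as the last step left them, time stands still between calls to the robot, and variables do not carry over. Pictures are saved under pics/ and viewed, at most 10 in all, crops included, and the job is handed in when it is done.

Besides the shell and the picture viewer there is one more tool, called after "Emit:" in YAML: its name, and indented under it one key for each argument. step_arm: Moves the arm, as the interface text tells. Scaled input: -1 to 1 covers 500 mm each way for a shift and 30 degrees each way for a turn. Its arguments: {"type":"object","properties":{"series":{"type":"array","items":{"type":"object","properties":{"grip":{"type":"number"},"x":{"type":"number","minimum":-1,"maximum":1},"y":{"type":"number","minimum":-1,"maximum":1},"z":{"type":"number","minimum":-1,"maximum":1},"ax":{"type":"number","minimum":-1,"maximum":1},"ay":{"type":"number","minimum":-1,"maximum":1},"az":{"type":"number","minimum":-1,"maximum":1}}}},"force":{"type":"number"}},"required":["series"]}

```bash
mkdir -p pics
python3 - <<'E'
from workcell import bot, imaging
import cv2, numpy as np
s=bot.read_state(); print({k:np.round(v,3) for k,v in s.items()})
ims=[]
for n in("scene","top"):
    c=imaging.read_camera(n); np.savez(f"cam_{n}.npz",**c); cv2.imwrite(f"pics/{n}0.png",c["img"][:,:,::-1])
    print(n,c["fx"],c["fy"],c["cx"],c["cy"],np.round(c["R"],3).tolist(),np.round(c["t"],3))
E
```

```text
{'time': np.float64(0.0), 'q': array([ 1.197,  0.265,  1.605,  0.   ,  1.274, -0.037]), 'joint_vel': array([ 0.001,  0.002,  0.001,  0.001, -0.001, -0.002]), 'joint_torque': array([-1.0000e-03, -5.1510e+01, -3.6732e+01, -0.0000e+00,  1.3000e-02,
        0.0000e+00]), 'tool_pos': array([0.223, 0.636, 0.23 ]), 'tcp_rot': array([-5.260e-01, -3.097e+00,  3.000e-03]), 'wrist_force': array([ 0.32 , -0.014,  0.429]), 'torque': array([-0.077,  0.02 ,  0.007]), 'grip_force': np.float64(0.0), 'width': np.float64(1.001)}
scene 418.57790962852977 418.57790962852977 281.39703019621544 204.1125669731468 [[-0.023, 1.0, -0.008], [0.75, 0.012, -0.661], [-0.661, -0.021, -0.75]] [-0.021 -0.392  1.497]
top 446.948147992778 446.948147992778 274.8728510353216 218.16829917756252 [[0.025, -1.0, 0.001], [-0.98, -0.024, -0.2], [0.2, 0.004, -0.98]] [0.025 0.644 0.989]
```

View pics/scene0.png

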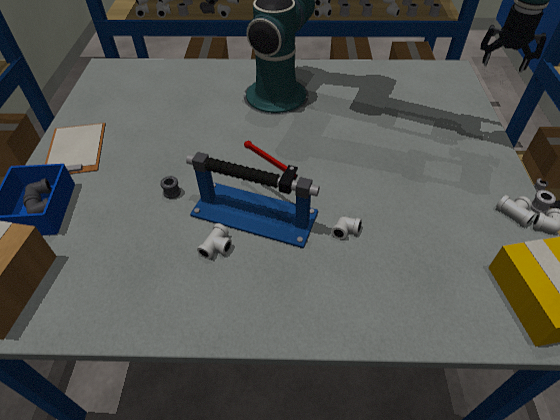

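View pics/top0.png

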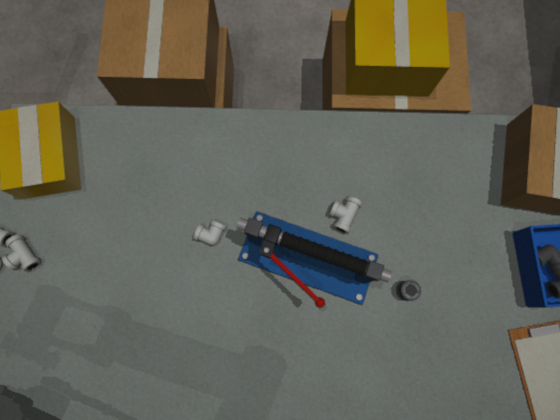

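The scene view shows the lever on the robot's side of the bar, with its ball at about (248,145) and its pivot near (291,172). In the top view the ball is at (320,302) and the pivot at (266,250). The bar runs from (243,225) to (388,275), and the fittings are well clear of the lever side.

```bash
cat > h.py <<'E'
import cv2, numpy as np
def P(c): return np.diag([c["fx"],c["fy"],1])@np.c_[c["R"],c["t"]]+np.outer([c["cx"],c["cy"],0],np.r_[c["R"][2],c["t"][2]])
def red(c):
    h=cv2.cvtColor(c["img"],cv2.COLOR_RGB2HSV)
    m=(((h[...,0]<8)|(h[...,0]>172))&(h[...,1]>150)&(h[...,2]>60)).astype(np.uint8)
    n,l,s,_=cv2.connectedComponentsWithStats(m); return (l==1+np.argmax(s[1:,4])).astype(np.uint8)
def plane(c,uv,z):
    d=c["R"].T@np.array([(uv[0]-c["cx"])/c["fx"],(uv[1]-c["cy"])/c["fy"],1]); o=-c["R"].T@c["t"]
    return o+d*(z-o[2])/d[2]
def ball(m):
    d=cv2.distanceTransform(np.pad(m,1),cv2.DIST_L2,5)[1:-1,1:-1]; ys,xs=np.where(d>d.max()-.6); return np.array([xs.mean(),ys.mean()]),d.max()
def tri(a,ua,b,ub):
    X=cv2.triangulatePoints(P(a),P(b),np.float64(ua).reshape(2,1),np.float64(ub).reshape(2,1))[:,0]; return X[:3]/X[3]
E
python3 - <<'E'
from h import *
s=dict(np.load("cam_scene.npz"));t=dict(np.load("cam_top.npz"))
ms,mt=red(s),red(t); bs,bt=ball(ms),ball(mt); print(bs,bt,ms.sum(),mt.sum())
tip=tri(s,bs[0],t,bt[0]); print("tip",tip, plane(t,bt[0],.15),plane(s,bs[0],.15))
for c,m in((s,ms),(t,mt)):
    ys,xs=np.where(m); pts=np.array([plane(c,p,.155)[:2] for p in zip(xs,ys)],np.float32)
    v=cv2.fitLine(pts,cv2.DIST_L2,0,.01,.01).ravel(); print("blade",v,np.degrees(np.arctan2(v[1],v[0])), np.ptp(pts@v[:2]))
# base plate: blue component near
h=cv2.cvtColor(t["img"],cv2.COLOR_RGB2HSV); m=((abs(h[...,0].astype(int)-108)<12)&(h[...,1]>120)).astype(np.uint8); m[:, :220]=0;m[:,420:]=0
ys,xs=np.where(m); pts=np.array([plane(t,p,.012)[:2] for p in zip(xs,ys)],np.float32)
print(cv2.minAreaRect(pts))
for uv in((243,225),(388,275)): print("bar end",plane(t,uv,.15))
for uv in((266,250),): print("pivot",plane(t,uv,.16))
E
```

```text
(array([247. , 143.5]), np.float32(2.8)) (array([319.5, 302. ]), np.float32(4.1969)) 181 332
tip [ 0.45005211 -0.05617696  0.1549173 ] [ 0.45014107 -0.05664393  0.15      ] [ 0.44428216 -0.05698527  0.15      ]
blade [ 0.6671185   0.7449516   0.48955408 -0.00961501] 48.15494 0.1491069
blade [ 0.67889774  0.73423284  0.49253908 -0.01015083] 47.242428 0.15132686
((0.5601847171783447, -0.04151105880737305), (0.31822481751441956, 0.128006249666214), 71.59310913085938)
bar end [0.60947613 0.10917838 0.15      ]
bar end [ 0.50972443 -0.20093674  0.15      ]
pivot [0.55513614 0.05777944 0.16      ]
```

Two views agree: tip at (0.450,-0.056), height about 0.15, pivot at (0.554,0.058), and stand yaw about -18.4°. The tool's -x already points along the stand's +x, so I'll press with the -x side of the shut fingers. Approach height is z 0.23.

Emit:
step_arm:
  series:
    - {"x":-0.78,"y":-0.98,"grip":1}
    - {"x":-0.78,"y":-0.98,"grip":1}
    - {"x":-0.78,"y":-0.98,"grip":1}
    - {"x":-0.78,"y":-0.98,"grip":1}
    - {"x":-0.78,"y":-0.98,"grip":1}
    - {"x":-0.78,"y":-0.98,"grip":1}
    - {"x":-0.78,"y":-0.98,"grip":1}
    - {"x":-0.78,"y":-0.98,"grip":1}
    - {"x":-0.78,"y":-0.98,"grip":1}
    - {"x":-0.78,"y":-0.98,"grip":1}
    - {"x":-0.78,"y":-0.98,"grip":1}
    - {"x":-0.78,"y":-0.98,"grip":1}

```text
validation failed for argument at $.se...
```

Emit:
step_arm:
  series:
    - {"grip":1}
    - {"grip":1}
    - {"grip":1}

```text
validation failed for argument at $.se...
```

Emit:
step_arm:
  series:
    - {"x":0,"y":0,"z":0,"ax":0,"ay":0,"az":0,"grip":1}

```text
time: 0.2
tool_pos: [0.2229, 0.6366, 0.2304]
tcp_rot: [-0.527, -3.097, 0.002]
wrist_force: [-0.7, 0.4, 0.1]
width: 0.857
grip_force: 0.0
```

All seven fields are required in each row.

Emit:
step_arm:
  series:
    - {"x":-0.78,"y":-0.98,"z":0,"ax":0,"ay":0,"az":0,"grip":1}
    - {"x":-0.78,"y":-0.98,"z":0,"ax":0,"ay":0,"az":0,"grip":1}
    - {"x":-0.78,"y":-0.98,"z":0,"ax":0,"ay":0,"az":0,"grip":1}
    - {"x":-0.78,"y":-0.98,"z":0,"ax":0,"ay":0,"az":0,"grip":1}
    - {"x":-0.78,"y":-0.98,"z":0,"ax":0,"ay":0,"az":0,"grip":1}
    - {"x":-0.78,"y":-0.98,"z":0,"ax":0,"ay":0,"az":0,"grip":1}
    - {"x":-0.78,"y":-0.98,"z":0,"ax":0,"ay":0,"az":0,"grip":1}
    - {"x":-0.78,"y":-0.98,"z":0,"ax":0,"ay":0,"az":0,"grip":1}
    - {"x":-0.78,"y":-0.98,"z":0,"ax":0,"ay":0,"az":0,"grip":1}
    - {"x":-0.78,"y":-0.98,"z":0,"ax":0,"ay":0,"az":0,"grip":1}
    - {"x":-0.78,"y":-0.98,"z":0,"ax":0,"ay":0,"az":0,"grip":1}
    - {"x":-0.78,"y":-0.98,"z":0,"ax":0,"ay":0,"az":0,"grip":1}

```text
time: 1.4
tool_pos: [0.4207, 0.0686, 0.2315]
tcp_rot: [0.526, 3.096, 0.001]
wrist_force: [0.7, 0.7, 0.5]
width: -0.002
grip_force: 0.0
```

Emit:
step_arm:
  series:
    - {"x":0,"y":0,"z":0,"ax":0,"ay":0,"az":0,"grip":1}
    - {"x":0,"y":0,"z":0,"ax":0,"ay":0,"az":0,"grip":1}

```text
time: 1.6
tool_pos: [0.4206, 0.0694, 0.2312]
tcp_rot: [-0.533, -3.096, -0.001]
wrist_force: [-0.7, -0.2, 0.1]
width: -0.004
grip_force: 0.0
```

Run:
```python
from h import *
from workcell import bot,imaging
from scipy.spatial.transform import Rotation as Ro
s=bot.read_state(); R=Ro.from_rotvec(s["tcp_rot"]).as_matrix(); p=s["tool_pos"]; print(p,np.round(R,3).tolist(),s["time"])
for n,g in(("pre",(.442,.011,.136)),("stop",(.4975,-.0383,.136))): print(n,R.T@(np.array(g)-p)/.5)
c=imaging.read_camera("wrist"); cv2.imwrite("pics/w1.png",c["img"][:,:,::-1])
```

```text
[0.4206325  0.06939069 0.23119398] [[-0.942, 0.334, -0.0], [0.334, 0.942, 0.001], [0.001, 0.0, -1.0]] 1.6
pre [-0.07943641 -0.09583686  0.19030738]
stop [-0.21702068 -0.15163578  0.19020982]
```

View pics/w1.png

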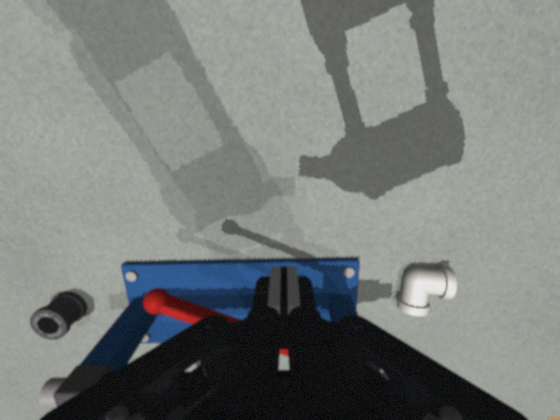

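The wrist view shows the shut fingers around (285,290), the red ball at (155,300), and the fittings clear. I'll move to the pre-contact point.

Emit:
step_arm:
  series:
    - {"x":-0.08,"y":-0.096,"z":0,"ax":0,"ay":0,"az":0,"grip":1}
    - {"x":-0.08,"y":-0.096,"z":0.06,"ax":0,"ay":0,"az":0,"grip":1}
    - {"x":-0.08,"y":-0.096,"z":0.12,"ax":0,"ay":0,"az":0,"grip":1}
    - {"x":-0.08,"y":-0.096,"z":0.19,"ax":0,"ay":0,"az":0,"grip":1}
    - {"x":-0.08,"y":-0.096,"z":0.19,"ax":0,"ay":0,"az":0,"grip":1}
    - {"x":-0.08,"y":-0.096,"z":0.19,"ax":0,"ay":0,"az":0,"grip":1}

```text
time: 2.25
tool_pos: [0.4417, 0.0136, 0.1361]
tcp_rot: [-0.522, -3.096, 0.0]
wrist_force: [-0.5, 0.0, -0.1]
width: -0.002
grip_force: 0.0
```

Run:
```python
from h import *
from workcell import bot,imaging
from scipy.spatial.transform import Rotation as Ro
s=bot.read_state(); R=Ro.from_rotvec(s["tcp_rot"]).as_matrix(); p=s["tool_pos"]; print(p,s["time"])
for n,g in(("stop",(.4975,-.0383,.136)),): print(n,R.T@(np.array(g)-p)/.5)
o=[]
for n in("scene","top"):
    c=imaging.read_camera(n); u=P(c)@np.r_[p,1]; u=(u[:2]/u[2]).astype(int)
    x,y=np.clip(u-[50,45],0,None); o.append(cv2.resize(c["img"][y:y+90,x:x+100],(400,360),interpolation=2))
cv2.imwrite("pics/p2.png",np.hstack(o)[:,:,::-1])
```

```text
[0.44173332 0.01356792 0.13610582] 2.25
stop [-1.39373831e-01 -6.14474879e-02 -4.45145439e-05]
```

View pics/p2.png

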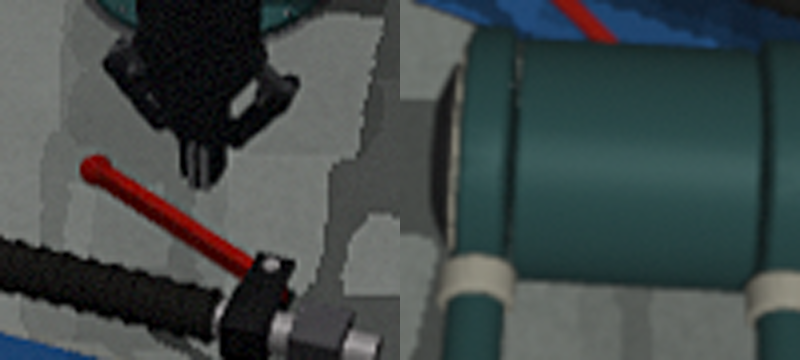

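The fingers hang clear of the lever on its outer side, roughly 25 mm off the outer half. I'll press at about 60 mm/s and stop about 10 mm short.

Emit:
step_arm:
  series:
    - {"x":-0.01,"y":-0.005,"z":0,"ax":0,"ay":0,"az":0,"grip":1}
    - {"x":-0.02,"y":-0.009,"z":0,"ax":0,"ay":0,"az":0,"grip":1}
    - {"x":-0.03,"y":-0.013,"z":0,"ax":0,"ay":0,"az":0,"grip":1}
    - {"x":-0.04,"y":-0.018,"z":0,"ax":0,"ay":0,"az":0,"grip":1}
    - {"x":-0.05,"y":-0.022,"z":0,"ax":0,"ay":0,"az":0,"grip":1}
    - {"x":-0.06,"y":-0.026,"z":0,"ax":0,"ay":0,"az":0,"grip":1}
    - {"x":-0.07,"y":-0.031,"z":0,"ax":0,"ay":0,"az":0,"grip":1}
    - {"x":-0.08,"y":-0.035,"z":0,"ax":0,"ay":0,"az":0,"grip":1}
    - {"x":-0.09,"y":-0.04,"z":0,"ax":0,"ay":0,"az":0,"grip":1}
    - {"x":-0.1,"y":-0.044,"z":0,"ax":0,"ay":0,"az":0,"grip":1}
    - {"x":-0.11,"y":-0.048,"z":0,"ax":0,"ay":0,"az":0,"grip":1}
    - {"x":-0.12,"y":-0.052,"z":0,"ax":0,"ay":0,"az":0,"grip":1}

```text
time: 3.55
tool_pos: [0.4899, -0.032, 0.1356]
tcp_rot: [-0.526, -3.095, -0.002]
wrist_force: [-2.1, 4.1, 0.4]
width: -0.002
grip_force: 2.4
```

Emit:
step_arm:
  series:
    - {"x":-0.005,"y":-0.002,"z":0,"ax":0,"ay":0,"az":0,"grip":1}
    - {"x":-0.01,"y":-0.004,"z":0,"ax":0,"ay":0,"az":0,"grip":1}
    - {"x":-0.01,"y":-0.004,"z":0,"ax":0,"ay":0,"az":0,"grip":1}

```text
time: 3.85
tool_pos: [0.4937, -0.0355, 0.1354]
tcp_rot: [-0.526, -3.094, -0.001]
wrist_force: [-3.1, 5.0, -0.1]
width: -0.002
grip_force: 2.4
```

Emit:
step_arm:
  series:
    - {"x":-0.004,"y":-0.001,"z":0,"ax":0,"ay":0,"az":0,"grip":1}
    - {"x":-0.004,"y":-0.001,"z":0,"ax":0,"ay":0,"az":0,"grip":1}
    - {"x":-0.004,"y":-0.001,"z":0,"ax":0,"ay":0,"az":0,"grip":1}

```text
time: 4.15
tool_pos: [0.4951, -0.0365, 0.1354]
tcp_rot: [-0.526, -3.094, -0.001]
wrist_force: [-3.3, 5.8, 0.2]
width: 0.001
grip_force: 2.4
```

Emit:
step_arm:
  series:
    - {"x":-0.004,"y":0,"z":0,"ax":0,"ay":0,"az":0,"grip":1}
    - {"x":-0.004,"y":0,"z":0,"ax":0,"ay":0,"az":0,"grip":1}
    - {"x":-0.004,"y":0,"z":0,"ax":0,"ay":0,"az":0,"grip":1}

```text
time: 4.45
tool_pos: [0.4965, -0.0371, 0.1353]
tcp_rot: [-0.526, -3.093, -0.001]
wrist_force: [-4.8, 5.0, 1.5]
width: -0.002
grip_force: 3.1
```

Emit:
step_arm:
  series:
    - {"x":-0.004,"y":0,"z":0,"ax":0,"ay":0,"az":0,"grip":1}
    - {"x":-0.004,"y":0,"z":0,"ax":0,"ay":0,"az":0,"grip":1}
    - {"x":-0.004,"y":0,"z":0,"ax":0,"ay":0,"az":0,"grip":1}

```text
time: 4.75
tool_pos: [0.4968, -0.0372, 0.1353]
tcp_rot: [-0.525, -3.089, -0.002]
wrist_force: [-9.7, 7.3, 6.1]
width: -0.002
grip_force: 5.7
```

Emit:
step_arm:
  series:
    - {"x":-0.004,"y":0,"z":0,"ax":0,"ay":0,"az":0,"grip":1}
    - {"x":-0.004,"y":0,"z":0,"ax":0,"ay":0,"az":0,"grip":1}
    - {"x":-0.004,"y":0,"z":0,"ax":0,"ay":0,"az":0,"grip":1}

```text
time: 5.05
tool_pos: [0.4971, -0.0373, 0.1352]
tcp_rot: [-0.525, -3.086, -0.002]
wrist_force: [-14.0, 7.9, 9.9]
width: 0.001
grip_force: 8.4
```

Run:
```python
from h import *
from workcell import bot,imaging
s=bot.read_state(); p=s["tool_pos"]; print(p,s["wrist_force"])
c=imaging.read_camera("scene"); m=red(c); b=ball(m); print(b); X=plane(c,b[0],.155); print("tip",X,"angle", np.degrees(np.arctan2(.0577-X[1],.5545-X[0])))
u=P(c)@np.r_[p,1]; x,y=(u[:2]/u[2]).astype(int)-[70,50]
cv2.imwrite("pics/p3.png",cv2.resize(c["img"][y:y+100,x:x+140],(784,560),interpolation=2)[:,:,::-1])
```

```text
[ 0.49706466 -0.03728603  0.13521543] [-13.9900702    7.85959133   9.88356214]
(array([234.2, 155.6]), np.float32(3.1969))
tip [ 0.49707977 -0.08486095  0.155     ] angle 68.06157149870675
```

View pics/p3.png

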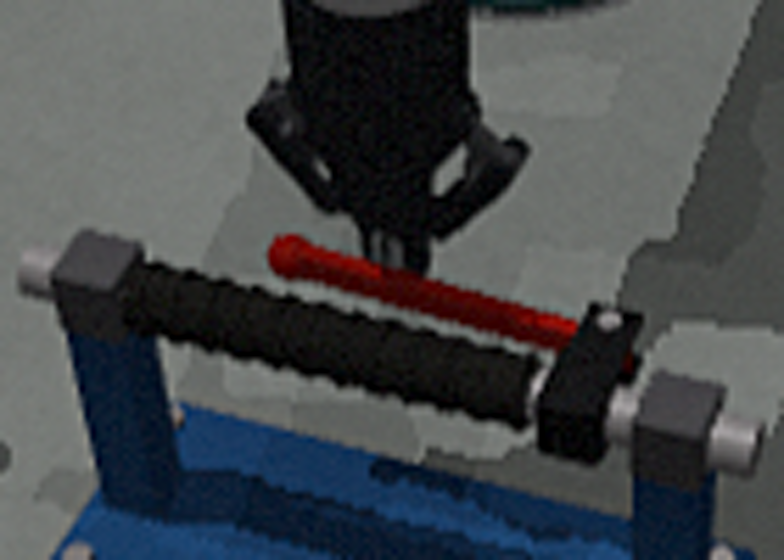

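The lever is nearly parallel to the grip with a gap still showing. The force jumped to about 17 N while the fingers stopped moving, and the measured angle is 68.1°, as predicted for the stop. I'll hold for 2.2 s.

Emit:
step_arm:
  series:
    - {"x":0,"y":0,"z":0,"ax":0,"ay":0,"az":0,"grip":1}
    - {"x":0,"y":0,"z":0,"ax":0,"ay":0,"az":0,"grip":1}
    - {"x":0,"y":0,"z":0,"ax":0,"ay":0,"az":0,"grip":1}
    - {"x":0,"y":0,"z":0,"ax":0,"ay":0,"az":0,"grip":1}
    - {"x":0,"y":0,"z":0,"ax":0,"ay":0,"az":0,"grip":1}
    - {"x":0,"y":0,"z":0,"ax":0,"ay":0,"az":0,"grip":1}
    - {"x":0,"y":0,"z":0,"ax":0,"ay":0,"az":0,"grip":1}
    - {"x":0,"y":0,"z":0,"ax":0,"ay":0,"az":0,"grip":1}
    - {"x":0,"y":0,"z":0,"ax":0,"ay":0,"az":0,"grip":1}
    - {"x":0,"y":0,"z":0,"ax":0,"ay":0,"az":0,"grip":1}
    - {"x":0,"y":0,"z":0,"ax":0,"ay":0,"az":0,"grip":1}

```text
time: 6.2
tool_pos: [0.497, -0.0373, 0.1352]
tcp_rot: [-0.525, -3.086, -0.002]
wrist_force: [-14.8, 9.0, 9.4]
width: 0.004
grip_force: 8.4
```

Emit:
step_arm:
  series:
    - {"x":0,"y":0,"z":0,"ax":0,"ay":0,"az":0,"grip":1}
    - {"x":0,"y":0,"z":0,"ax":0,"ay":0,"az":0,"grip":1}
    - {"x":0,"y":0,"z":0,"ax":0,"ay":0,"az":0,"grip":1}
    - {"x":0,"y":0,"z":0,"ax":0,"ay":0,"az":0,"grip":1}
    - {"x":0,"y":0,"z":0,"ax":0,"ay":0,"az":0,"grip":1}
    - {"x":0,"y":0,"z":0,"ax":0,"ay":0,"az":0,"grip":1}
    - {"x":0,"y":0,"z":0,"ax":0,"ay":0,"az":0,"grip":1}
    - {"x":0,"y":0,"z":0,"ax":0,"ay":0,"az":0,"grip":1}
    - {"x":0,"y":0,"z":0,"ax":0,"ay":0,"az":0,"grip":1}
    - {"x":0,"y":0,"z":0,"ax":0,"ay":0,"az":0,"grip":1}
    - {"x":0,"y":0,"z":0,"ax":0,"ay":0,"az":0,"grip":1}

```text
time: 7.3
tool_pos: [0.497, -0.0373, 0.1352]
tcp_rot: [-0.525, -3.086, -0.002]
wrist_force: [-13.7, 8.5, 10.8]
width: -0.006
grip_force: 8.4
```

Emit:
step_arm:
  series:
    - {"x":0.007,"y":0.003,"z":0,"ax":0,"ay":0,"az":0,"grip":1}
    - {"x":0.014,"y":0.006,"z":0,"ax":0,"ay":0,"az":0,"grip":1}
    - {"x":0.021,"y":0.009,"z":0,"ax":0,"ay":0,"az":0,"grip":1}
    - {"x":0.028,"y":0.012,"z":0,"ax":0,"ay":0,"az":0,"grip":1}
    - {"x":0.035,"y":0.015,"z":0,"ax":0,"ay":0,"az":0,"grip":1}
    - {"x":0.042,"y":0.018,"z":0,"ax":0,"ay":0,"az":0,"grip":1}
    - {"x":0.049,"y":0.021,"z":0,"ax":0,"ay":0,"az":0,"grip":1}
    - {"x":0.056,"y":0.025,"z":0,"ax":0,"ay":0,"az":0,"grip":1}
    - {"x":0.063,"y":0.028,"z":0,"ax":0,"ay":0,"az":0,"grip":1}
    - {"x":0.07,"y":0.031,"z":0,"ax":0,"ay":0,"az":0,"grip":1}
    - {"x":0.077,"y":0.034,"z":0,"ax":0,"ay":0,"az":0,"grip":1}
    - {"x":0.084,"y":0.037,"z":0,"ax":0,"ay":0,"az":0,"grip":1}

```text
time: 8.5
tool_pos: [0.4684, -0.0074, 0.1363]
tcp_rot: [0.526, 3.097, 0.0]
wrist_force: [-2.9, 1.4, -2.1]
width: -0.002
grip_force: 1.2
```

Emit:
step_arm:
  series:
    - {"x":0.007,"y":0.003,"z":0,"ax":0,"ay":0,"az":0,"grip":1}
    - {"x":0.014,"y":0.006,"z":0,"ax":0,"ay":0,"az":0,"grip":1}
    - {"x":0.021,"y":0.009,"z":0,"ax":0,"ay":0,"az":0,"grip":1}
    - {"x":0.028,"y":0.012,"z":0,"ax":0,"ay":0,"az":0,"grip":1}
    - {"x":0.035,"y":0.015,"z":0,"ax":0,"ay":0,"az":0,"grip":1}
    - {"x":0.042,"y":0.018,"z":0,"ax":0,"ay":0,"az":0,"grip":1}
    - {"x":0.049,"y":0.021,"z":0,"ax":0,"ay":0,"az":0,"grip":1}
    - {"x":0.056,"y":0.025,"z":0,"ax":0,"ay":0,"az":0,"grip":1}
    - {"x":0.063,"y":0.028,"z":0,"ax":0,"ay":0,"az":0,"grip":1}
    - {"x":0.07,"y":0.031,"z":0,"ax":0,"ay":0,"az":0,"grip":1}
    - {"x":0.07,"y":0.031,"z":0,"ax":0,"ay":0,"az":0,"grip":1}
    - {"x":0.07,"y":0.031,"z":0,"ax":0,"ay":0,"az":0,"grip":1}

```text
time: 9.7
tool_pos: [0.4405, 0.0185, 0.1363]
tcp_rot: [0.526, 3.097, -0.0]
wrist_force: [0.1, 0.0, 0.2]
width: 0.002
grip_force: 0.0
```

Run:
```python
from h import *
from workcell import bot,imaging
s=bot.read_state(); print(s["tool_pos"],s["wrist_force"],s["time"])
c=imaging.read_camera("scene"); m=red(c); b=ball(m); print(b,"was 247,143.5")
cv2.imwrite("pics/p4.png",c["img"][:,:,::-1])
```

```text
[0.4405393  0.0185488  0.13632998] [0.11226487 0.02387552 0.22964965] 9.7
(array([247. , 143.5]), np.float32(2.8)) was 247,143.5
```

View pics/p4.png

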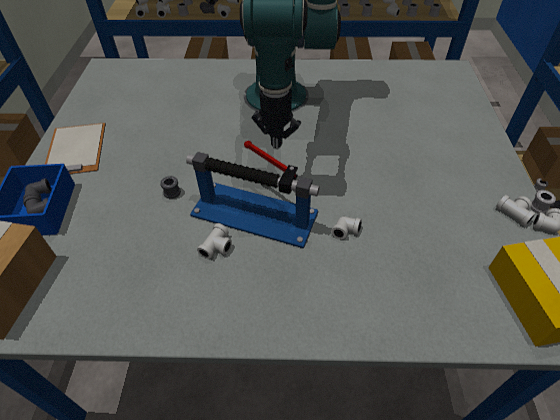

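The ball is back exactly at its starting pixel (247,143.5). The fingers are clear at (277,143) with zero force, and the fittings have not moved. Handing in.

```bash
python3 -c "
from workcell import bot
print(bot.finish_job())"
```

```text
the job is handed in; nothing more can be done
None
```

I pressed the lever to its stop with the side of the shut fingers and held it there for over 2 s. I then followed it back to rest at about 40 mm/s and handed the job in at about 10 s; the bar, grip and fittings were not touched, as far as the camera and force readings show, but no verdict was returned.

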